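# Slide the drip tray home under the tube warmer

## Task

Fetch the steel drip tray by its upright grip and slide it into the low bay under the front of the white tube warmer: nose it in, find the long guide wall on the left inside the bay by touch, and slide the tray along that wall until it is fully home against the back stop. Be gentle, the guides bend if they are rammed or pressed hard, and leave the beaker and bottles where they stand. Let go of the tray when it is in.

Things in the scene. Friction and masses are not known exactly. Their poses are not given: they have to be found in the camera images.
- tray: Open steel pan 180 long (its x) by 110 wide (y) by 22 mm high, about 0.3 kg, that lies and slides on the worktop. Origin under the centre of the pan, on its underside; z up; +x points to the plain end that goes into the bay first. At the other end a grey grip plate stands up in the pan.
- tray_grip (a point): Where to hold the tray: middle of the upper part of the upright grip plate, 56 mm above the worktop, at x = -66 mm, y = 0 of the tray. The plate is 36 mm along the tray's x, 14 mm thick along its y; its top is 72 mm above the worktop. Grasp it across the 14 mm, from above.
- warmer: White tube warmer, a fixed box 160 deep (x), 184 wide (y), 74 mm high, with a grey tube block on top, 82 mm or more behind the front, up to 107 mm high. Origin on the worktop below the middle of the front face; +x points into the bay, +y to the left as one faces its front, z up. The bay is low in the front face; its floor is the worktop.
- bay_mouth (a point): Middle of the bay mouth (160 wide, 30 mm high), 15 mm above the warmer's origin. Hidden inside, parallel to the warmer's x, stand two rigid blunt-ended walls 113 mm apart, 6 mm thick; the tray goes between. Left (+y) wall starts 12 mm inside, right wall 48 mm inside. The pair's middle lies anywhere from 10 mm right to 10 mm left of the warmer's centre line: only touch tells.
- bay_stop (a point): Middle of the flat rigid back stop, 110 mm inside the mouth. At home the tray's plain end touches it: tray origin at x = +20 mm of the warmer, the last 70 mm with the grip outside. The walls allow 3 mm total side play. The tray must never press on walls or stop with more than 25 N; 3 to 8 N is enough to feel them.
- beaker: Clear beaker, 71 mm across and 86 mm high, bystander to the right of the warmer; origin at the centre of its underside.
- bottle_saline: White bottle, 43 mm across and 140 mm high, bystander to the left of the warmer; origin at the centre of its underside.
- bottle_reagent_1: Brown bottle with a black cap, 48 mm across and 98 mm high, bystander left of the warmer; origin at the centre of its underside.

How it is judged (in metres and radians):
On the way:
1. the tray's plain end is at least 15 mm inside the bay, the tray flat and roughly square to it (x of tray in the frame of warmer between -0.075 and -0.01 m and y of tray in the frame of warmer between -0.03 and 0.03 m and angle between the x axis of tray and the x axis of warmer, either way round below 0.15 rad and angle between tray's own z axis and vertical below 0.1 rad), for 0.1 s.
At the end, for the whole second after the job is handed in: The tray lies flat between the guides, its inner end within 3.5 mm of the back stop, square to the warmer (0.05 rad), within 16 mm of its centre line, at rest and let go (x of tray in the frame of warmer above 0.0165 m and y of tray in the frame of warmer between -0.016 and 0.016 m and angle between the x axis of tray and the x axis of warmer, either way round below 0.05 rad and angle between tray's own z axis and vertical below 0.04 rad and linear speed of tray below 0.01 m/s and contact force between tray and the fingers below 0.2 N); the robot touches nothing.
It fails at once if the tray presses on the warmer or its guides with more than 25 N (contact force between tray and warmer above 25 N).
It fails at once if the beaker is moved by more than 15 mm (distance of beaker from where it was at the start of the episode above 0.015 m).
It fails at once if the bottle_saline is moved by more than 15 mm (distance of bottle_saline from where it was at the start of the episode above 0.015 m).
It fails at once if the bottle_reagent_1 is moved by more than 15 mm (distance of bottle_reagent_1 from where it was at the start of the episode above 0.015 m).
It also fails if it takes over 67 s, if anything falls off the work surface, if the arm or the gripper's body presses on something with over 40 N, if the wrist force passes 120 N, or if a joint passes its speed limit or range.

## Robot

A 6-joint arm with a two-finger parallel gripper is mounted at the origin on a cart in front of the work surface, level with it; the furniture and walls round the work are solid. World frame = base frame: x ahead of the robot, y to its left, z up, the work surface at z = 0. Lengths are in mm, angles in rad, forces in N, time in s.
With the tool pointing down it reaches from about 350 to 875 mm from the base axis. Payload 4.2 kg.
Tool frame: the origin (TCP) lies midway between the tips of the shut fingers; the grasp point (between the pads) lies 19 mm behind it; z points along the fingers, y is the line along which they close (so a half turn about z gives the same grasp; the last joint's range is limited). The gripper opens to 85 mm and grips with 20 to 120 N. Pads are 22 mm wide; open, the fingers measure 114 mm over their backs; the gripper's body (76 mm by 85 mm) begins 54 mm behind the grasp point. The pads swing forward as they close: fully open they stand 13 mm farther back than shut.
Start: joints at [-0.873, 0.385, 0.008, 0, -1.194, -0.259], TCP at [265.545, -565.76, 231.312] pointing down, gripper open.
Joint ranges: [-3.14, 3.14], [-1.21, 2.06], [-1.07, 1.41], [-3.16, 2.05], [-2.99, -0.16], [-3.1, 3.1]. Speed limits (rad/s): [2.79, 2.79, 3.14, 3.14, 3.14, 3.14].

## Interface

Orientations are given as a unit quaternion [x, y, z, w].
In Python, from bench import arm gives the robot as it stands.
- The arm moves only by the tool send_rows, never from a script. Its argument "targets" is a list of rows, each an object of numbers: "gripper": the gripper command: -1 is fully open, 1 is shut, values between are in proportion; "x", "y", "z": the shift along the tool's x, y, z in cm; "ax", "ay", "az": the turn, a rotation vector about the tool's x, y, z in degrees. A call has 1 to 5 rows; each row shifts and turns the commanded pose from where the row before left it, along the tool's axes as they then stand; what a row does not reach is not made up. A row lasts 1/12 s, in which the tool goes at most 41.7 mm and 7.16 degrees, less where a joint would pass 70% of its speed; a pose out of reach is approached as far as the arm can. A call is refused whole if a number of a shift passes 4.17 or a number of a turn 7.16, either way. A call with a gripper value outside its range is refused whole. The fingers move at their own pace and stop on an object; the grip force is fixed at half the most. Time passes only in rows, so rows that do not move let the fingers close. It gives the time, the measured TCP pose, the force, the opening and the grip force at its end, in the units of the state.
- arm.read_state(): the state, without advancing time (a new reading comes with each control period).
- arm.get_image(name): name is "side" or "top"; returns (picture, depth): 420x560x3 uint8, red, green, blue; 420x560 float32, mm along the optical axis (not along the pixel's ray), 0 where there is no reading.
- arm.camera_model(name): a dict with "fx", "fy", "cx", "cy" (pixels), "cam_to_world" (4x4, takes a point from camera to world coordinates). Camera axes: x right, y down, z forward; pixel columns grow to the right and rows downward; lengths in mm; the calibration is good to about 2 mm. A picture is of the moment at which its call begins. camera_model takes no time and is no camera call.
- arm.job_done(): hands the job in; it is judged then, once.
Trained networks look in the newest picture that a camera, given by its name, has taken for a name from the list of things; names that differ only in an ending like _2 or _b are one class to them, and where a whole thing is asked for, a point or a joint stands for the part that bears it (a point fixed in the world has none). Each returns a list of dicts, best first, with "score" (0 to 1); they miss things now and then, are a little off and sometimes report something else, mostly with a low value. They report only what shows in the picture. A call takes as long as a camera call.
- arm.boxes_of(camera, thing): "rect" ([left, top, width, height] in pixels, round what is visible of it).
The state is a dict: "clock": time; "joints": joint angles; "joint_vel": joint speeds; "joint_efforts": joint torques, N m; "position": TCP position; "ee_rot": TCP orientation; "contact_force": force on the tool from outside, world axes, zero at the start; "wrist_torque": the same for the moment, N m; "gripper_width": finger opening in mm; "grasp_force": force on a finger pad.
Only numpy, scipy, OpenCV 4.12 (cv2) and the standard library are available. Lean on these libraries where they do the work, as an engineer would, in place of code of your own. Each camera call takes 0.05 s, during which the arm holds its last target. There are 200 camera calls.

## Working session

There is one attempt and no reset: what is moved stays moved. The work goes in short steps, Python scripts to look and compute and a tool call to move; the robot and the scene stay as the last step left them, time stands still between calls to the robot, and variables do not carry over. Pictures are saved under pics/ and viewed, at most 10 in all, crops included, and the job is handed in when it is done.

Besides the shell and the picture viewer there is one more tool, called by a JSON object that holds its "fn" and its "kwargs". send_rows: Moves the arm, as the interface text tells. Its arguments: {"type":"object","properties":{"targets":{"type":"array"}},"required":["targets"]}

```bash
mkdir -p pics; cat > h.py <<'E'
import numpy as np, cv2
from bench import arm
def pts(name,d):
    m=arm.camera_model(name); v,u=np.mgrid[0:420,0:560]
    P=np.stack([(u-m['cx'])/m['fx']*d,(v-m['cy'])/m['fy']*d,d,np.ones_like(d)],-1)
    return (P@np.array(m['cam_to_world']).T)[...,:3]
E
python3 - <<'E'
from h import *
s=arm.read_state(); print(s)
for n in('top','side'):
    im,d=arm.get_image(n); cv2.imwrite(f'pics/{n}0.png',im[...,::-1]); np.save(n+'0.npy',d)
    for t in('tray','tray_grip','warmer','beaker','bottle_saline','bottle_reagent_1'):
        print(n,t,[(np.round(b['rect']),round(b['score'],2)) for b in arm.boxes_of(n,t)[:2]])
E
```

```text
{'clock': 0.0, 'joints': array([-8.73387420e-01,  3.85576845e-01,  6.65039789e-03, -5.12273116e-04,
       -1.19399117e+00, -2.58590765e-01]), 'joint_vel': array([ 3.63989842e-05,  1.07262930e-03, -7.83838901e-04, -2.19900947e-03,
        2.48686781e-04,  2.55327509e-04]), 'joint_efforts': array([ 1.41540615e-03, -3.92289555e+01,  1.88402706e+01,  4.18591797e+00,
       -4.54402354e-03, -1.85053381e-05]), 'position': array([ 265.31914878, -565.25781908,  230.21697554]), 'ee_rot': array([-2.17560536e-01,  9.76046224e-01,  1.05127618e-03, -2.76517118e-04]), 'contact_force': array([ 0.26432641, -0.74026411,  0.43731185]), 'wrist_torque': array([-0.020715  ,  0.00272745, -0.04276605]), 'grasp_force': 0.0, 'gripper_width': 85.37890339233515}
top tray [(array([382., 206.,  56.,  65.]), 0.65)]
top tray_grip [(array([384., 203.,  54.,  67.]), 0.96), (array([360., 156.,  24.,  27.]), 0.49)]
top warmer [(array([222., 136.,  68.,  66.]), 0.87), (array([383., 204.,  54.,  65.]), 0.44)]
top beaker [(array([361., 154.,  23.,  28.]), 0.75)]
top bottle_saline [(array([156., 214.,  20.,  21.]), 0.78)]
top bottle_reagent_1 []
side tray [(array([336., 126.,  61.,  43.]), 0.95), (array([176., 174.,  83.,  79.]), 0.45)]
side tray_grip [(array([283., 120.,  25.,  31.]), 0.75), (array([331., 125.,  63.,  44.]), 0.61)]
side warmer [(array([178., 173.,  82.,  81.]), 0.6)]
side beaker [(array([282., 117.,  25.,  36.]), 0.97)]
side bottle_saline [(array([191., 306.,  24.,  32.]), 0.97)]
side bottle_reagent_1 [(array([172., 277.,  22.,  26.]), 0.7)]
```

```bash
python3 -c "
import cv2,numpy as np
a=cv2.imread('pics/top0.png');b=cv2.imread('pics/side0.png');print(a.shape);c=np.vstack([a,b]);cv2.imwrite('pics/both.png',cv2.resize(np.hstack([a,b]),(800,300)))"
```

```text
(420, 560, 3)
```

View pics/top0.png

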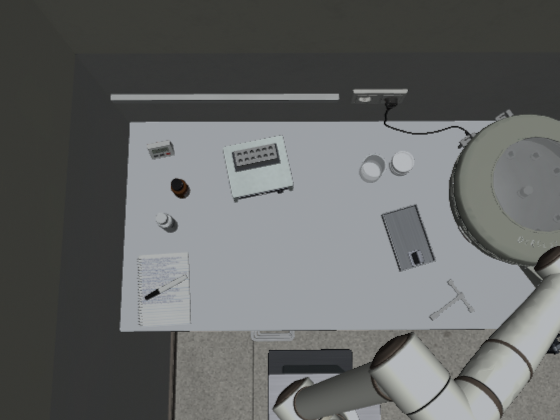

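View pics/side0.png

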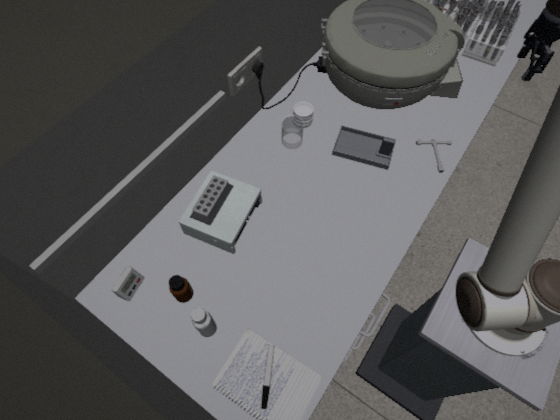

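The top view shows the tray at about (408,238), with its grip at (416,258). The warmer is at (258,168) with its front facing down the image at row ~195, and the beaker is at (371,169). The bottles are at (165,221) and (180,188). Next I'll measure these from depth.

```bash
python3 - <<'E'
from h import *
for n,wr,tr in(('top',(215,130,80,80),(376,198,68,80)),('side',(172,165,95,90),(325,118,80,58))):
    d=np.load(n+'0.npy'); P=pts(n,d)
    def crop(r): return P[r[1]:r[1]+r[3],r[0]:r[0]+r[2]].reshape(-1,3)
    W=crop(wr); m=(abs(W[:,2]-74)<6); 
    def rect(Q):
        r=cv2.minAreaRect(Q[:,:2].astype(np.float32)); return np.round(r[0],1),np.round(r[1],1),round(r[2],2),len(Q),Q[:,2].mean().round(1)
    print(n,'warmer',rect(W[m]))
    q=W[W[:,2]>98]; print(' block',rect(q) if len(q)>3 else 0)
    T=crop(tr); print(' z hist',np.histogram(T[:,2],[-10,-3,1,4,8,14,18,26,40,60,66,80])[0])
    t=T[(T[:,2]>2.5)&(T[:,2]<90)]; print(' tray',rect(t)); t=T[(T[:,2]>15)&(T[:,2]<27)]; print(' rim',rect(t)); t=T[(T[:,2]>62)&(T[:,2]<85)]; print(' grip',rect(t),t.mean(0))
    if n=='top':
        for nm,r in(('beaker',(359,152,28,32)),('sal',(150,208,30,28)),('brown',(168,174,24,26))):
            b=crop(r); b=b[b[:,2]>30]; print(nm,b.mean(0).round(),b.min(0).round(),b.max(0).round())
im=cv2.imread('pics/top0.png')
a=cv2.resize(im[125:210,210:300],None,fx=6,fy=6,interpolation=cv2.INTER_CUBIC)
b=cv2.resize(im[195:280,372:445],None,fx=3.5,fy=6*1,interpolation=cv2.INTER_CUBIC)
cv2.imwrite('pics/z.png',np.hstack([a,b])); print(np.hstack([a,b]).shape)
E
```

```text
top warmer (array([743.5, 187.1]), array([172.3, 183.4]), 11.63, 2257, np.float64(73.9))
 block (array([562.5, 144.9]), array([483.4, 119.8]), 12.89, 562, np.float64(160.4))
 z hist [ 607 1436 1384 1160  410   78  187   48   21    7   62]
 tray (array([ 544.2, -270.2]), array([206.7, 246.9]), 87.95, 2626, np.float64(9.8))
 rim (array([ 541.9, -262.2]), array([180.4, 113. ]), 15.81, 263, np.float64(20.8))
 grip (array([ 478.7, -280.6]), array([35.3, 16.6]), 16.29, 67, np.float64(71.8)) [ 477.92911595 -279.06587609   71.82446389]
beaker [ 748. -156.   65.] [ 319. -191.   30.] [ 782.  123. 1629.]
sal [575. 444. 116.] [319. 123.  30.] [ 602.  470. 1629.]
brown [682. 416.  84.] [319. 123.  30.] [ 712.  444. 1629.]
side warmer (array([791.3, 198.6]), array([255.4, 184.6]), 11.69, 2551, np.float64(75.9))
 block (array([594.1, 302.8]), array([127.6, 697.6]), 60.85, 761, np.float64(145.2))
 z hist [   6  605 1842 1347  273  105  256   65   46   16   65]
 tray (array([ 543.4, -278. ]), array([279.9, 236.6]), 35.02, 3176, np.float64(9.7))
 rim (array([ 545.2, -260.4]), array([179.8, 118.3]), 16.05, 356, np.float64(21.3))
 grip (array([ 481.8, -278.2]), array([35.8, 19.7]), 13.0, 75, np.float64(71.5)) [ 481.23256172 -275.91896771   71.50667807]
(510, 796, 3)
```

View pics/z.png

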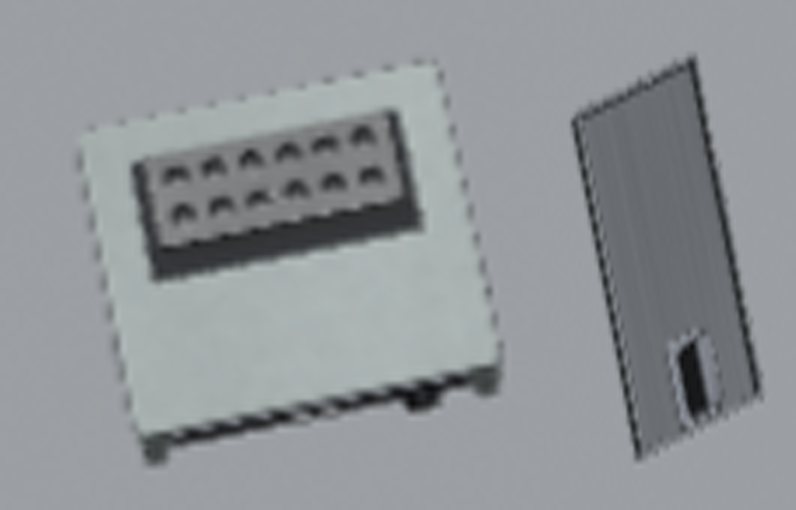

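```bash
python3 - <<'E'
from h import *
for n,wr in(('top',(215,130,80,80)),('side',(172,165,95,90))):
    P=pts(n,np.load(n+'0.npy')); W=P[wr[1]:wr[1]+wr[3],wr[0]:wr[0]+wr[2]].reshape(-1,3)
    for a in (11.65,):
        c,s=np.cos(np.radians(a)),np.sin(np.radians(a)); R=np.array([[c,s],[-s,c]])
        t=W[abs(W[:,2]-74)<3]; q=t[:,:2]@R.T
        # per-row edges
        for ax in(0,1):
            o=q[:,1-ax]; mid=np.percentile(o,[12,88]); bins=np.linspace(*mid,13); lo=[];hi=[]
            for i in range(12):
                k=q[(o>bins[i])&(o<bins[i+1]),ax]; lo.append(k.min());hi.append(k.max())
            b=(bins[1:]+bins[:-1])/2
            print(n,'xy'[ax],'lo',np.median(lo).round(1),'hi',np.median(hi).round(1),'slopes deg',np.degrees(np.polyfit(b,lo,1)[0]).round(2),np.degrees(np.polyfit(b,hi,1)[0]).round(2))
        x0=np.percentile(q[:,0],2)
E
```

```text
top x lo 691.6 hi 849.7 slopes deg 1.23 0.19
top y lo -56.8 hi 123.6 slopes deg -0.51 0.13
side x lo 696.0 hi 855.1 slopes deg -0.59 -45.98
side y lo -56.8 hi 125.9 slopes deg 0.43 -0.52
```

{"fn": "send_rows", "kwargs": {"targets": [{"gripper":0.0,"x":-4,"y":0,"z":0,"az":4.6},{"gripper":0.0,"x":-4,"y":4,"z":1,"az":4.6},{"gripper":0.0,"x":-4,"y":4,"z":0},{"gripper":0.0,"x":-4,"y":4,"z":0},{"gripper":0.0,"x":-4,"y":4,"z":0}]}}

```text
$.targets[0]: bad value
```

{"fn": "send_rows", "kwargs": {"targets": [{"gripper":0.0,"x":-4,"y":0,"z":0,"ax":0,"ay":0,"az":4.6},{"gripper":0.0,"x":-4,"y":4,"z":1,"ax":0,"ay":0,"az":4.6},{"gripper":0.0,"x":-4,"y":4,"z":0,"ax":0,"ay":0,"az":0},{"gripper":0.0,"x":-4,"y":4,"z":0,"ax":0,"ay":0,"az":0},{"gripper":0.0,"x":-4,"y":4,"z":0,"ax":0,"ay":0,"az":0}]}}

```text
clock: 1.12
position: [379.9, -400.6, 224.0]
ee_rot: [-0.138, 0.99, -0.0, -0.0]
contact_force: [1.6, 0.7, 0.2]
gripper_width: 42.7
grasp_force: 0.0
```

```bash
cat > go.py <<'E'
import sys
from h import *
# usage: go.py X Y Z YAWdeg -> remaining tool-frame shift (cm) and turn (deg)
from scipy.spatial.transform import Rotation as Ro
s=arm.read_state(); R=Ro.from_quat(s['ee_rot']).as_matrix(); p=np.array(s['position'])
yaw=np.degrees(np.arctan2(-R[0,1],R[1,1])); print('t',round(s['clock'],2),'p',p.round(1),'yaw',yaw.round(2),'tiltz',R[:,2].round(4),'F',np.round(s['contact_force'],1),'M',np.round(s['wrist_torque'],2),'w',round(s['gripper_width'],1),'g',round(s['grasp_force'],1))
if len(sys.argv)>4:
    g=list(map(float,sys.argv[1:5])); print('shift cm',(R.T@(np.array(g[:3])-p)/10).round(2),'az',round(-(g[3]-yaw),2))
E
python3 go.py 480 -278.5 37 15.8
```

```text
t 1.12 p [ 379.9 -400.6  224. ] yaw 15.91 tiltz [-1.e-04 -0.e+00 -1.e+00] F [1.6 0.7 0.2] M [-0.04 -0.11 -0.01] w 42.7 g 0.0
shift cm [-12.97   9.    18.7 ] az 0.11
```

{"fn": "send_rows", "kwargs": {"targets": [{"gripper":0.0,"x":-4,"y":3,"z":3,"ax":0,"ay":0,"az":0},{"gripper":0.0,"x":-4,"y":3,"z":3,"ax":0,"ay":0,"az":0},{"gripper":0.0,"x":-2.5,"y":1.5,"z":2,"ax":0,"ay":0,"az":0},{"gripper":0.0,"x":0,"y":0,"z":0,"ax":0,"ay":0,"az":0},{"gripper":0.0,"x":0,"y":0,"z":0,"ax":0,"ay":0,"az":0}]}}

```text
clock: 1.53
position: [443.0, -322.6, 160.2]
ee_rot: [-0.14, 0.99, 0.001, -0.001]
contact_force: [0.3, -0.1, 0.3]
gripper_width: 42.7
grasp_force: 0.0
```

```bash
python3 go.py 480 -278.5 37 15.8
```

```text
t 1.53 p [ 443.  -322.6  160.2] yaw 16.12 tiltz [-2.4e-03  7.0e-04 -1.0e+00] F [ 0.3 -0.1  0.3] M [-0.04 -0.05  0.03] w 42.7 g 0.0
shift cm [-4.81  3.19 12.31] az 0.32
```

{"fn": "send_rows", "kwargs": {"targets": [{"gripper":0.0,"x":-2.4,"y":1.6,"z":2,"ax":0,"ay":0,"az":0.3},{"gripper":0.0,"x":-2.4,"y":1.6,"z":2,"ax":0,"ay":0,"az":0},{"gripper":0.0,"x":0,"y":0,"z":1,"ax":0,"ay":0,"az":0},{"gripper":0.0,"x":0,"y":0,"z":0,"ax":0,"ay":0,"az":0},{"gripper":0.0,"x":0,"y":0,"z":0,"ax":0,"ay":0,"az":0}]}}

```text
clock: 1.95
position: [479.7, -281.0, 111.6]
ee_rot: [-0.136, 0.991, -0.0, -0.0]
contact_force: [0.2, 1.1, 0.7]
gripper_width: 42.7
grasp_force: 0.0
```

```bash
python3 go.py 480 -278.5 37 15.8; python3 -c "
from h import *
for n in('side',):
  im,d=arm.get_image(n);cv2.imwrite('pics/s1.png',cv2.resize(im[90:190,300:440,::-1],None,fx=5,fy=5))"
```

```text
t 1.95 p [ 479.7 -281.   111.6] yaw 15.61 tiltz [-3.e-04 -4.e-04 -1.e+00] F [0.2 1.1 0.7] M [-0.03 -0.02 -0.03] w 42.7 g 0.0
shift cm [-0.1   0.24  7.46] az -0.19
```

View pics/s1.png

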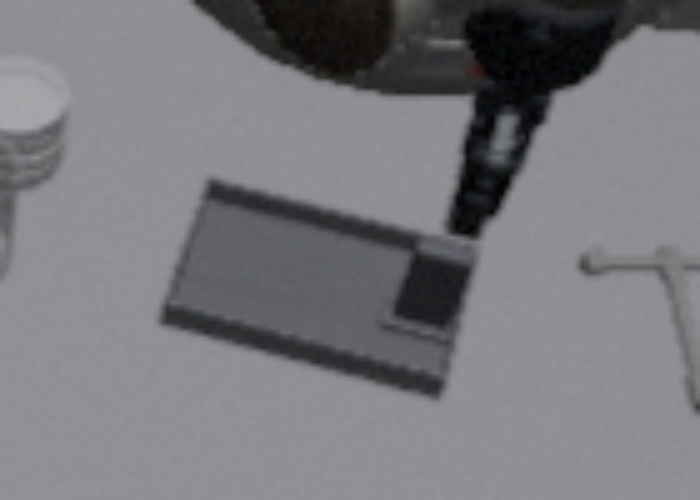

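The gripper hangs just above the grip plate, which is at about (435,285) in the crop. I'll descend and close.

{"fn": "send_rows", "kwargs": {"targets": [{"gripper":0.0,"x":0,"y":0.2,"z":2.5,"ax":0,"ay":0,"az":-0.1},{"gripper":0.0,"x":0,"y":0,"z":2.5,"ax":0,"ay":0,"az":0},{"gripper":0.0,"x":0,"y":0,"z":1.9,"ax":0,"ay":0,"az":0},{"gripper":0.0,"x":0,"y":0,"z":0.4,"ax":0,"ay":0,"az":0},{"gripper":0.3,"x":0,"y":0,"z":0,"ax":0,"ay":0,"az":0}]}}

```text
clock: 2.42
position: [478.9, -279.1, 38.2]
ee_rot: [-0.136, 0.991, 0.0, -0.001]
contact_force: [0.2, -0.6, 0.9]
gripper_width: 31.6
grasp_force: 0.0
```

{"fn": "send_rows", "kwargs": {"targets": [{"gripper":1,"x":0,"y":0,"z":0,"ax":0,"ay":0,"az":0},{"gripper":1,"x":0,"y":0,"z":0,"ax":0,"ay":0,"az":0},{"gripper":1,"x":0,"y":0,"z":0,"ax":0,"ay":0,"az":0},{"gripper":1,"x":0,"y":0,"z":0,"ax":0,"ay":0,"az":0},{"gripper":1,"x":0,"y":0,"z":0,"ax":0,"ay":0,"az":0}]}}

```text
clock: 2.83
position: [480.7, -278.9, 40.1]
ee_rot: [-0.137, 0.991, -0.001, 0.001]
contact_force: [-1.4, -0.8, 6.8]
gripper_width: 13.1
grasp_force: 59.9
```

```bash
python3 go.py 480 -278.5 37 15.8
```

```text
t 2.83 p [ 480.7 -278.9   40.1] yaw 15.76 tiltz [ 0.0032 -0.0016 -1.    ] F [-1.4 -0.8  6.8] M [-0.4   0.36 -0.11] w 13.1 g 59.9
shift cm [0.05 0.06 0.31] az -0.04
```

{"fn": "send_rows", "kwargs": {"targets": [{"gripper":1,"x":0,"y":0,"z":-0.2,"ax":0,"ay":0,"az":0},{"gripper":1,"x":-0.2,"y":0.8,"z":0,"ax":0,"ay":0,"az":1.5},{"gripper":1,"x":-0.5,"y":1.5,"z":0,"ax":0,"ay":0,"az":1.5},{"gripper":1,"x":-0.5,"y":2.2,"z":0,"ax":0,"ay":0,"az":1.1},{"gripper":1,"x":-0.5,"y":2.5,"z":0,"ax":0,"ay":0,"az":0}]}}

```text
clock: 3.25
position: [480.4, -205.8, 40.2]
ee_rot: [-0.1, 0.995, 0.0, 0.0]
contact_force: [0.4, -0.2, -1.1]
gripper_width: 12.8
grasp_force: 58.9
```

```bash
python3 go.py 496.2 123.6 38 11.65
```

```text
t 3.25 p [ 480.4 -205.8   40.2] yaw 11.48 tiltz [ 8.e-04  1.e-04 -1.e+00] F [ 0.4 -0.2 -1.1] M [-0.21 -0.2  -0.08] w 12.8 g 58.9
shift cm [-8.1  31.97  0.22] az -0.17
```

Good, the vertical load is nearly gone. I'll keep dragging.

{"fn": "send_rows", "kwargs": {"targets": [{"gripper":1,"x":-0.8,"y":3,"z":0,"ax":0,"ay":0,"az":0},{"gripper":1,"x":-0.8,"y":3,"z":0,"ax":0,"ay":0,"az":0},{"gripper":1,"x":-0.8,"y":3,"z":0,"ax":0,"ay":0,"az":0},{"gripper":1,"x":-0.8,"y":3,"z":0,"ax":0,"ay":0,"az":0},{"gripper":1,"x":-0.8,"y":3,"z":0,"ax":0,"ay":0,"az":0}]}}

```text
clock: 3.67
position: [488.9, -49.5, 40.3]
ee_rot: [-0.101, 0.995, 0.0, 0.0]
contact_force: [0.9, 0.2, -1.6]
gripper_width: 13.2
grasp_force: 58.9
```

{"fn": "send_rows", "kwargs": {"targets": [{"gripper":1,"x":-0.8,"y":3,"z":0,"ax":0,"ay":0,"az":0},{"gripper":1,"x":-0.8,"y":3,"z":0,"ax":0,"ay":0,"az":0},{"gripper":1,"x":-0.5,"y":3,"z":0,"ax":0,"ay":0,"az":0},{"gripper":1,"x":-0.5,"y":3,"z":0,"ax":0,"ay":0,"az":0},{"gripper":1,"x":-0.5,"y":2,"z":0,"ax":0,"ay":0,"az":0}]}}

```text
clock: 4.08
position: [490.8, 94.6, 40.3]
ee_rot: [-0.102, 0.995, 0.0, -0.0]
contact_force: [-0.5, -1.4, -2.3]
gripper_width: 13.2
grasp_force: 58.9
```

```bash
python3 go.py 496.2 123.6 38 11.65
```

```text
t 4.08 p [490.8  94.6  40.3] yaw 11.72 tiltz [-1.e-04  3.e-04 -1.e+00] F [-0.5 -1.4 -2.3] M [-0.27 -0.08 -0.16] w 13.2 g 58.9
shift cm [-1.12  2.73  0.23] az 0.07
```

{"fn": "send_rows", "kwargs": {"targets": [{"gripper":1,"x":-0.5,"y":1.5,"z":0,"ax":0,"ay":0,"az":0},{"gripper":1,"x":-0.5,"y":1.1,"z":0.05,"ax":0,"ay":0,"az":0},{"gripper":1,"x":0,"y":0,"z":0,"ax":0,"ay":0,"az":0},{"gripper":1,"x":0,"y":0,"z":0,"ax":0,"ay":0,"az":0}]}}

```text
clock: 4.42
position: [496.7, 120.7, 40.1]
ee_rot: [-0.102, 0.995, 0.0, 0.001]
contact_force: [0.8, 1.2, 1.4]
gripper_width: 13.7
grasp_force: 59.5
```

```bash
python3 go.py 496.2 123.6 38 11.65; python3 - <<'E'
from h import *
a=np.radians(11.65);u=np.array([np.cos(a),np.sin(a)]);v=np.array([-u[1],u[0]]);O=692*u+33.8*v
for n in('top','side'):
    im,d=arm.get_image(n); P=pts(n,d)
    q=P[...,:2]-O; X=q@u;Y=q@v;Z=P[...,2]
    m=(X>-225)&(X<-10)&(abs(Y)<90)&(Z>14)&(Z<27)
    r=cv2.minAreaRect(np.stack([X[m],Y[m]],1).astype(np.float32)); print(n,'tray rim in warmer frame',np.round(r[0],1),np.round(r[1],1),round(r[2],2),m.sum())
    k=m&(X<-40)&(X>-110); print(' Y edges',Y[k].min().round(1),Y[k].max().round(1),'X front',X[m].max().round(1), 'Xmin',X[m].min().round(1))
    f=(X>-4)&(X<164)&(abs(Y)<110)&(abs(Z-74)<4); f2=f&(X>10)&(X<150)
    print(' warmer Y',Y[f2].min().round(1),Y[f2].max().round(1),'X',[np.percentile(X[f&(abs(Y-y)<8)],[0.5,99.5]).round(1) for y in(-60,0,60)])
    c=(230,105,150,145) if n=='top' else (140,120,150,150)
    vv,uu=np.where(m); x0,y0=max(uu.min()-40,0),max(vv.min()-90,0)
    cv2.imwrite(f'pics/{n}2.png',im[...,::-1])
a=cv2.imread('pics/top2.png')[120:270,190:330]; b=cv2.imread('pics/side2.png')[140:290,160:330]
cv2.imwrite('pics/c2.png',cv2.resize(np.hstack([a,b]),None,fx=2.5,fy=2.5,interpolation=cv2.INTER_CUBIC))
E
```

```text
t 4.42 p [496.7 120.7  40.1] yaw 11.74 tiltz [ 0.0019  0.0012 -1.    ] F [0.8 1.2 1.4] M [ 0.35 -0.15  0.03] w 13.7 g 59.5
shift cm [-0.01  0.3   0.21] az 0.09
top tray rim in warmer frame [-118.   -16.8] [180.1 109.8] 0.15 112
 Y edges -71.6 38.0 X front -28.0 Xmin -208.1
 warmer Y -92.2 91.1 X [array([ -1.1, 156.2]), array([ -0. , 157.6]), array([  0.4, 158.3])]
side tray rim in warmer frame [-96.8 -16.7] [145.3 112.1] 0.68 253
 Y edges -72.4 39.8 X front -24.1 Xmin -170.1
 warmer Y -92.6 92.4 X [array([  2.9, 160.4]), array([  4. , 161.8]), array([  2.1, 161.4])]
```

View pics/c2.png

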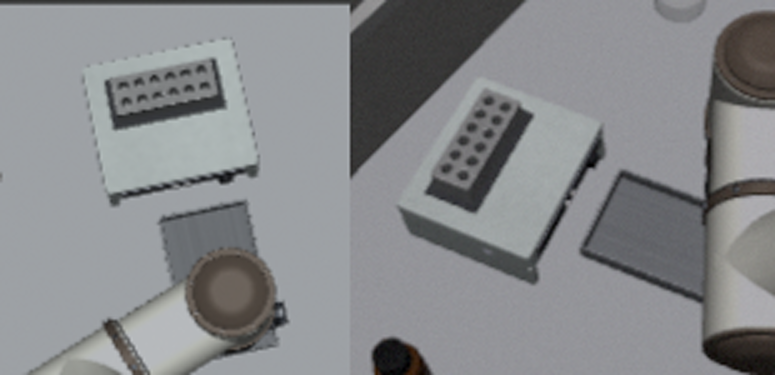

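The tray's plain end is about 27 mm in front of the mouth. It's parallel to the warmer, at y ≈ -17. I'll shift it 3 mm left and nose in.

{"fn": "send_rows", "kwargs": {"targets": [{"gripper":1,"x":-0.4,"y":0.15,"z":0,"ax":0,"ay":0,"az":0},{"gripper":1,"x":-0.5,"y":0.15,"z":0,"ax":0,"ay":0,"az":0},{"gripper":1,"x":-0.5,"y":0,"z":0,"ax":0,"ay":0,"az":0},{"gripper":1,"x":-0.4,"y":0,"z":0,"ax":0,"ay":0,"az":0},{"gripper":1,"x":-0.3,"y":0,"z":0,"ax":0,"ay":0,"az":0}]}}

```text
clock: 4.93
position: [514.7, 125.1, 40.1]
ee_rot: [-0.1, 0.995, -0.001, -0.001]
contact_force: [-5.3, -1.4, 7.8]
gripper_width: 13.1
grasp_force: 60.1
```

{"fn": "send_rows", "kwargs": {"targets": [{"gripper":1,"x":-0.3,"y":0,"z":0,"ax":0,"ay":0,"az":0},{"gripper":1,"x":-0.2,"y":0,"z":0,"ax":0,"ay":0,"az":0},{"gripper":1,"x":-0.2,"y":0,"z":0,"ax":0,"ay":0,"az":0},{"gripper":1,"x":-0.2,"y":0,"z":0,"ax":0,"ay":0,"az":0},{"gripper":1,"x":-0.2,"y":0,"z":0,"ax":0,"ay":0,"az":0}]}}

```text
clock: 5.35
position: [525.2, 127.2, 40.1]
ee_rot: [-0.1, 0.995, -0.001, -0.002]
contact_force: [-4.4, -1.4, 7.4]
gripper_width: 13.5
grasp_force: 60.1
```

```bash
cat >> go.py <<'E'
# TCP in warmer frame; tray = TCP + 66 along x (calibrated: TCP->tray offset from image at clock 4.42)
a=np.radians(11.65);u=np.array([np.cos(a),np.sin(a)]);v=np.array([-u[1],u[0]]);O=692*u+33.8*v
r0=np.array([(np.array([496.7,120.7])-O)@w for w in(u,v)]); q=np.array([(p[:2]-O)@w for w in(u,v)])
print('tray est in warmer frame',(q-r0+[-117,-16.8]).round(1),'F in warmer frame',np.round([s['contact_force'][:2]@u,s['contact_force'][:2]@v],1))
E
python3 go.py
```

```text
t 5.35 p [525.2 127.2  40.1] yaw 11.51 tiltz [-0.0029 -0.0013 -1.    ] F [-4.4 -1.4  7.4] M [-0.15  0.82  0.  ] w 13.5 g 60.1
tray est in warmer frame [-87.7 -16.2] F in warmer frame [-4.6 -0.5]
```

{"fn": "send_rows", "kwargs": {"targets": [{"gripper":1,"x":0,"y":0.1,"z":-0.1,"ax":0,"ay":0,"az":0},{"gripper":1,"x":0,"y":0.1,"z":-0.1,"ax":0,"ay":0,"az":0},{"gripper":1,"x":0,"y":0,"z":0,"ax":0,"ay":0,"az":0}]}}

```text
clock: 5.6
position: [525.4, 130.2, 41.2]
ee_rot: [-0.101, 0.995, -0.0, -0.001]
contact_force: [-1.1, 0.9, -1.8]
gripper_width: 13.4
grasp_force: 58.7
```

```bash
python3 go.py
```

```text
t 5.6 p [525.4 130.2  41.2] yaw 11.56 tiltz [-1.8e-03 -6.0e-04 -1.0e+00] F [-1.1  0.9 -1.8] M [-0.01  0.03 -0.09] w 13.4 g 58.7
tray est in warmer frame [-87.  -13.3] F in warmer frame [-0.9  1.1]
```

{"fn": "send_rows", "kwargs": {"targets": [{"gripper":1,"x":-0.2,"y":0,"z":0,"ax":0,"ay":0,"az":0},{"gripper":1,"x":-0.2,"y":0,"z":0,"ax":0,"ay":0,"az":0},{"gripper":1,"x":-0.2,"y":0,"z":0,"ax":0,"ay":0,"az":0},{"gripper":1,"x":-0.2,"y":0,"z":0,"ax":0,"ay":0,"az":0},{"gripper":1,"x":-0.1,"y":0,"z":0,"ax":0,"ay":0,"az":0}]}}

```text
clock: 6.02
position: [535.3, 133.1, 41.5]
ee_rot: [-0.101, 0.995, -0.0, -0.0]
contact_force: [0.4, -0.6, -2.4]
gripper_width: 12.8
grasp_force: 58.7
```

{"fn": "send_rows", "kwargs": {"targets": [{"gripper":1,"x":-0.1,"y":0,"z":0,"ax":0,"ay":0,"az":0},{"gripper":1,"x":-0.1,"y":0,"z":0,"ax":0,"ay":0,"az":0},{"gripper":1,"x":-0.1,"y":0,"z":0,"ax":0,"ay":0,"az":0},{"gripper":1,"x":-0.1,"y":0,"z":0,"ax":0,"ay":0,"az":0}]}}

```text
clock: 6.35
position: [539.0, 133.8, 41.7]
ee_rot: [-0.101, 0.995, -0.0, -0.0]
contact_force: [0.4, -0.0, -1.9]
gripper_width: 13.3
grasp_force: 58.7
```

```bash
python3 go.py
```

```text
t 6.35 p [539.  133.8  41.7] yaw 11.64 tiltz [-1.e-04 -0.e+00 -1.e+00] F [ 0.4 -0.  -1.9] M [-0.04  0.12  0.02] w 13.3 g 58.7
tray est in warmer frame [-73.  -12.5] F in warmer frame [ 0.3 -0.1]
```

The front is about 17 mm in with no contact, so it has passed the left wall's end. I'll go a little deeper, then feel leftwards.

{"fn": "send_rows", "kwargs": {"targets": [{"gripper":1,"x":-0.15,"y":0,"z":0,"ax":0,"ay":0,"az":0},{"gripper":1,"x":-0.15,"y":0,"z":0,"ax":0,"ay":0,"az":0},{"gripper":1,"x":-0.15,"y":0,"z":0.05,"ax":0,"ay":0,"az":0},{"gripper":1,"x":-0.15,"y":0,"z":0,"ax":0,"ay":0,"az":0}]}}

```text
clock: 6.68
position: [544.9, 135.0, 41.1]
ee_rot: [-0.101, 0.995, -0.0, -0.0]
contact_force: [0.7, -0.3, -2.0]
gripper_width: 13.1
grasp_force: 58.7
```

{"fn": "send_rows", "kwargs": {"targets": [{"gripper":1,"x":-0.15,"y":0,"z":0,"ax":0,"ay":0,"az":0},{"gripper":1,"x":-0.15,"y":0,"z":0,"ax":0,"ay":0,"az":0},{"gripper":1,"x":-0.15,"y":0,"z":0,"ax":0,"ay":0,"az":0},{"gripper":1,"x":-0.1,"y":0,"z":0,"ax":0,"ay":0,"az":0}]}}

```text
clock: 7.02
position: [550.5, 136.1, 41.2]
ee_rot: [-0.101, 0.995, 0.0, 0.0]
contact_force: [-0.1, -0.1, -2.5]
gripper_width: 13.0
grasp_force: 58.7
```

{"fn": "send_rows", "kwargs": {"targets": [{"gripper":1,"x":0,"y":0.1,"z":0,"ax":0,"ay":0,"az":0},{"gripper":1,"x":0,"y":0.1,"z":0,"ax":0,"ay":0,"az":0},{"gripper":1,"x":0,"y":0.1,"z":0,"ax":0,"ay":0,"az":0},{"gripper":1,"x":0,"y":0.1,"z":0,"ax":0,"ay":0,"az":0},{"gripper":1,"x":0,"y":0,"z":0,"ax":0,"ay":0,"az":0}]}}

```text
clock: 7.43
position: [549.3, 140.2, 41.2]
ee_rot: [-0.102, 0.995, 0.0, 0.0]
contact_force: [0.1, -0.0, -3.0]
gripper_width: 12.9
grasp_force: 58.7
```

```bash
python3 go.py
```

```text
t 7.43 p [549.3 140.2  41.2] yaw 11.66 tiltz [ 1.e-04  1.e-04 -1.e+00] F [ 0.1 -0.  -3. ] M [ 0.01  0.13 -0.02] w 12.9 g 58.7
tray est in warmer frame [-61.5  -8.3] F in warmer frame [ 0.  -0.1]
```

{"fn": "send_rows", "kwargs": {"targets": [{"gripper":1,"x":0,"y":0.1,"z":0,"ax":0,"ay":0,"az":0},{"gripper":1,"x":0,"y":0.1,"z":0,"ax":0,"ay":0,"az":0},{"gripper":1,"x":0,"y":0.1,"z":0,"ax":0,"ay":0,"az":0},{"gripper":1,"x":0,"y":0,"z":0,"ax":0,"ay":0,"az":0}]}}

```text
clock: 7.77
position: [548.8, 143.1, 41.2]
ee_rot: [-0.102, 0.995, 0.0, 0.0]
contact_force: [-0.9, -0.3, -3.0]
gripper_width: 13.1
grasp_force: 58.7
```

```bash
python3 go.py
```

```text
t 7.77 p [548.8 143.1  41.2] yaw 11.65 tiltz [ 1.e-04  1.e-04 -1.e+00] F [-0.9 -0.3 -3. ] M [-0.04  0.15 -0.07] w 13.1 g 58.7
tray est in warmer frame [-61.5  -5.4] F in warmer frame [-0.9 -0.1]
```

{"fn": "send_rows", "kwargs": {"targets": [{"gripper":1,"x":0,"y":0.1,"z":0,"ax":0,"ay":0,"az":0},{"gripper":1,"x":0,"y":0.1,"z":0,"ax":0,"ay":0,"az":0},{"gripper":1,"x":0,"y":0.1,"z":0,"ax":0,"ay":0,"az":0},{"gripper":1,"x":0,"y":0,"z":0,"ax":0,"ay":0,"az":0}]}}

```text
clock: 8.1
position: [548.2, 146.0, 41.2]
ee_rot: [-0.102, 0.995, 0.0, 0.0]
contact_force: [0.2, -0.1, -2.4]
gripper_width: 13.1
grasp_force: 58.7
```

```bash
python3 go.py
```

```text
t 8.1 p [548.2 146.   41.2] yaw 11.65 tiltz [ 1.e-04  0.e+00 -1.e+00] F [ 0.2 -0.1 -2.4] M [-0.02  0.12 -0.01] w 13.1 g 58.7
tray est in warmer frame [-61.5  -2.4] F in warmer frame [ 0.2 -0.2]
```

{"fn": "send_rows", "kwargs": {"targets": [{"gripper":1,"x":0,"y":0.1,"z":0,"ax":0,"ay":0,"az":0},{"gripper":1,"x":0,"y":0.1,"z":0,"ax":0,"ay":0,"az":0},{"gripper":1,"x":0,"y":0.1,"z":0,"ax":0,"ay":0,"az":0},{"gripper":1,"x":0,"y":0,"z":0,"ax":0,"ay":0,"az":0}]}}

```text
clock: 8.43
position: [547.6, 149.0, 41.2]
ee_rot: [-0.102, 0.995, 0.0, 0.0]
contact_force: [-0.6, 0.6, -2.1]
gripper_width: 13.1
grasp_force: 58.7
```

```bash
python3 go.py
```

```text
t 8.43 p [547.6 149.   41.2] yaw 11.65 tiltz [ 1.e-04  0.e+00 -1.e+00] F [-0.6  0.6 -2.1] M [-0.03  0.11 -0.03] w 13.1 g 58.7
tray est in warmer frame [-61.5   0.6] F in warmer frame [-0.4  0.7]
```

{"fn": "send_rows", "kwargs": {"targets": [{"gripper":1,"x":0,"y":0.1,"z":0,"ax":0,"ay":0,"az":0},{"gripper":1,"x":0,"y":0.1,"z":0,"ax":0,"ay":0,"az":0},{"gripper":1,"x":0,"y":0.1,"z":0,"ax":0,"ay":0,"az":0},{"gripper":1,"x":0,"y":0,"z":0,"ax":0,"ay":0,"az":0}]}}

```text
clock: 8.77
position: [547.0, 151.9, 41.2]
ee_rot: [-0.102, 0.995, 0.0, 0.0]
contact_force: [0.0, 0.7, -2.1]
gripper_width: 13.1
grasp_force: 58.7
```

```bash
python3 go.py
```

```text
t 8.77 p [547.  151.9  41.2] yaw 11.65 tiltz [ 1.e-04  0.e+00 -1.e+00] F [ 0.   0.7 -2.1] M [-0.04  0.1  -0.02] w 13.1 g 58.7
tray est in warmer frame [-61.4   3.6] F in warmer frame [0.2 0.7]
```

{"fn": "send_rows", "kwargs": {"targets": [{"gripper":1,"x":0,"y":0.1,"z":0,"ax":0,"ay":0,"az":0},{"gripper":1,"x":0,"y":0.1,"z":0,"ax":0,"ay":0,"az":0},{"gripper":1,"x":0,"y":0.1,"z":0,"ax":0,"ay":0,"az":0},{"gripper":1,"x":0,"y":0,"z":0,"ax":0,"ay":0,"az":0}]}}

```text
clock: 9.1
position: [546.2, 154.4, 41.2]
ee_rot: [-0.101, 0.995, -0.0, -0.0]
contact_force: [0.5, -3.2, -2.0]
gripper_width: 13.0
grasp_force: 58.8
```

```bash
python3 go.py
```

```text
t 9.1 p [546.2 154.4  41.2] yaw 11.59 tiltz [-5.e-04 -5.e-04 -1.e+00] F [ 0.5 -3.2 -2. ] M [-0.62 -0.07 -0.27] w 13.0 g 58.8
tray est in warmer frame [-61.8   6.2] F in warmer frame [-0.2 -3.3]
```

The left wall is felt at tray y ≈ 6 with 3.3 N. I'll slide along it under light pressure.

{"fn": "send_rows", "kwargs": {"targets": [{"gripper":1,"x":-0.15,"y":-0.03,"z":0,"ax":0,"ay":0,"az":0},{"gripper":1,"x":-0.15,"y":0,"z":0,"ax":0,"ay":0,"az":0},{"gripper":1,"x":-0.15,"y":0,"z":0,"ax":0,"ay":0,"az":0},{"gripper":1,"x":-0.15,"y":0,"z":0,"ax":0,"ay":0,"az":0},{"gripper":1,"x":-0.15,"y":0,"z":0,"ax":0,"ay":0,"az":0}]}}

```text
clock: 9.52
position: [553.7, 155.6, 41.0]
ee_rot: [-0.101, 0.995, -0.0, -0.0]
contact_force: [-0.7, -2.4, -2.5]
gripper_width: 13.0
grasp_force: 58.7
```

```bash
python3 go.py
```

```text
t 9.52 p [553.7 155.6  41. ] yaw 11.62 tiltz [-7.e-04 -4.e-04 -1.e+00] F [-0.7 -2.4 -2.5] M [-0.73  0.32 -0.2 ] w 13.0 g 58.7
tray est in warmer frame [-54.1   5.9] F in warmer frame [-1.1 -2.2]
```

{"fn": "send_rows", "kwargs": {"targets": [{"gripper":1,"x":-0.15,"y":0,"z":0,"ax":0,"ay":0,"az":0},{"gripper":1,"x":-0.15,"y":0,"z":0,"ax":0,"ay":0,"az":0},{"gripper":1,"x":-0.1,"y":0,"z":0,"ax":0,"ay":0,"az":0},{"gripper":1,"x":-0.1,"y":0,"z":0,"ax":0,"ay":0,"az":0}]}}

```text
clock: 9.85
position: [558.6, 156.7, 41.1]
ee_rot: [-0.101, 0.995, -0.0, -0.0]
contact_force: [-1.6, -3.5, -2.4]
gripper_width: 12.9
grasp_force: 58.7
```

```bash
python3 go.py
```

```text
t 9.85 p [558.6 156.7  41.1] yaw 11.63 tiltz [-5.e-04 -3.e-04 -1.e+00] F [-1.6 -3.5 -2.4] M [-0.82  0.29 -0.27] w 12.9 g 58.7
tray est in warmer frame [-49.1   5.9] F in warmer frame [-2.3 -3.1]
```

{"fn": "send_rows", "kwargs": {"targets": [{"gripper":1,"x":-0.1,"y":-0.02,"z":0,"ax":0,"ay":0,"az":0},{"gripper":1,"x":-0.1,"y":0,"z":0,"ax":0,"ay":0,"az":0},{"gripper":1,"x":-0.1,"y":0,"z":0,"ax":0,"ay":0,"az":0},{"gripper":1,"x":-0.1,"y":0,"z":0,"ax":0,"ay":0,"az":0},{"gripper":1,"x":-0.1,"y":0,"z":0,"ax":0,"ay":0,"az":0}]}}

```text
clock: 10.27
position: [563.7, 157.7, 41.2]
ee_rot: [-0.101, 0.995, -0.0, -0.0]
contact_force: [-1.0, -2.9, -3.3]
gripper_width: 13.0
grasp_force: 58.7
```

```bash
python3 go.py
```

```text
t 10.27 p [563.7 157.7  41.2] yaw 11.64 tiltz [-0. -0. -1.] F [-1.  -2.9 -3.3] M [-0.78  0.32 -0.21] w 13.0 g 58.7
tray est in warmer frame [-43.9   5.9] F in warmer frame [-1.6 -2.6]
```

{"fn": "send_rows", "kwargs": {"targets": [{"gripper":1,"x":-0.1,"y":0,"z":0,"ax":0,"ay":0,"az":0},{"gripper":1,"x":-0.1,"y":0,"z":0,"ax":0,"ay":0,"az":0},{"gripper":1,"x":-0.1,"y":0,"z":0,"ax":0,"ay":0,"az":0},{"gripper":1,"x":-0.1,"y":0,"z":0,"ax":0,"ay":0,"az":0},{"gripper":1,"x":-0.1,"y":0,"z":0,"ax":0,"ay":0,"az":0}]}}

```text
clock: 10.68
position: [568.6, 158.7, 41.2]
ee_rot: [-0.101, 0.995, -0.0, -0.0]
contact_force: [-1.0, -3.1, -2.3]
gripper_width: 13.5
grasp_force: 58.7
```

```bash
python3 go.py
```

```text
t 10.68 p [568.6 158.7  41.2] yaw 11.64 tiltz [-1.e-04 -0.e+00 -1.e+00] F [-1.  -3.1 -2.3] M [-0.83  0.33 -0.23] w 13.5 g 58.7
tray est in warmer frame [-38.9   5.9] F in warmer frame [-1.6 -2.8]
```

{"fn": "send_rows", "kwargs": {"targets": [{"gripper":1,"x":-0.12,"y":0,"z":0,"ax":0,"ay":0,"az":0},{"gripper":1,"x":-0.12,"y":0,"z":0,"ax":0,"ay":0,"az":0},{"gripper":1,"x":-0.12,"y":0,"z":0,"ax":0,"ay":0,"az":0},{"gripper":1,"x":-0.12,"y":0,"z":0,"ax":0,"ay":0,"az":0},{"gripper":1,"x":-0.12,"y":0,"z":0,"ax":0,"ay":0,"az":0}]}}

```text
clock: 11.1
position: [574.5, 159.9, 41.2]
ee_rot: [-0.101, 0.995, -0.0, -0.0]
contact_force: [0.1, -1.5, -1.5]
gripper_width: 12.9
grasp_force: 58.7
```

```bash
python3 go.py
```

```text
t 11.1 p [574.5 159.9  41.2] yaw 11.64 tiltz [-1.e-04 -1.e-04 -1.e+00] F [ 0.1 -1.5 -1.5] M [-0.82  0.39 -0.24] w 12.9 g 58.7
tray est in warmer frame [-32.9   5.9] F in warmer frame [-0.3 -1.5]
```

{"fn": "send_rows", "kwargs": {"targets": [{"gripper":1,"x":-0.16,"y":0,"z":0,"ax":0,"ay":0,"az":0},{"gripper":1,"x":-0.16,"y":0,"z":0,"ax":0,"ay":0,"az":0},{"gripper":1,"x":-0.16,"y":0,"z":0,"ax":0,"ay":0,"az":0},{"gripper":1,"x":-0.16,"y":0,"z":0,"ax":0,"ay":0,"az":0},{"gripper":1,"x":-0.16,"y":0,"z":0,"ax":0,"ay":0,"az":0}]}}

```text
clock: 11.52
position: [582.4, 161.5, 41.2]
ee_rot: [-0.101, 0.995, -0.0, -0.0]
contact_force: [-0.2, -3.4, -2.3]
gripper_width: 13.0
grasp_force: 58.7
```

```bash
python3 go.py
```

```text
t 11.52 p [582.4 161.5  41.2] yaw 11.64 tiltz [-0.e+00 -1.e-04 -1.e+00] F [-0.2 -3.4 -2.3] M [-0.94  0.3  -0.22] w 13.0 g 58.7
tray est in warmer frame [-24.8   5.9] F in warmer frame [-0.9 -3.3]
```

{"fn": "send_rows", "kwargs": {"targets": [{"gripper":1,"x":-0.16,"y":-0.02,"z":0,"ax":0,"ay":0,"az":0},{"gripper":1,"x":-0.16,"y":0,"z":0,"ax":0,"ay":0,"az":0},{"gripper":1,"x":-0.16,"y":0,"z":0,"ax":0,"ay":0,"az":0},{"gripper":1,"x":-0.16,"y":0,"z":0,"ax":0,"ay":0,"az":0},{"gripper":1,"x":-0.16,"y":0,"z":0,"ax":0,"ay":0,"az":0}]}}

```text
clock: 11.93
position: [590.3, 163.1, 41.2]
ee_rot: [-0.101, 0.995, 0.0, 0.0]
contact_force: [0.1, -3.0, -2.2]
gripper_width: 13.2
grasp_force: 58.7
```

```bash
python3 go.py
```

```text
t 11.93 p [590.3 163.1  41.2] yaw 11.65 tiltz [ 2.e-04  1.e-04 -1.e+00] F [ 0.1 -3.  -2.2] M [-0.78  0.26 -0.14] w 13.2 g 58.7
tray est in warmer frame [-16.8   5.8] F in warmer frame [-0.5 -3. ]
```

{"fn": "send_rows", "kwargs": {"targets": [{"gripper":1,"x":-0.16,"y":0,"z":0,"ax":0,"ay":0,"az":0},{"gripper":1,"x":-0.16,"y":0,"z":0,"ax":0,"ay":0,"az":0},{"gripper":1,"x":-0.16,"y":0,"z":0,"ax":0,"ay":0,"az":0},{"gripper":1,"x":-0.16,"y":0,"z":0,"ax":0,"ay":0,"az":0},{"gripper":1,"x":-0.16,"y":0,"z":0,"ax":0,"ay":0,"az":0}]}}

```text
clock: 12.35
position: [598.1, 164.6, 41.2]
ee_rot: [-0.101, 0.995, 0.0, 0.0]
contact_force: [0.1, -2.3, -2.1]
gripper_width: 13.4
grasp_force: 58.7
```

```bash
python3 go.py
```

```text
t 12.35 p [598.1 164.6  41.2] yaw 11.64 tiltz [ 1.e-04  1.e-04 -1.e+00] F [ 0.1 -2.3 -2.1] M [-0.68  0.24 -0.13] w 13.4 g 58.7
tray est in warmer frame [-8.8  5.7] F in warmer frame [-0.4 -2.2]
```

{"fn": "send_rows", "kwargs": {"targets": [{"gripper":1,"x":-0.16,"y":0,"z":0,"ax":0,"ay":0,"az":0},{"gripper":1,"x":-0.16,"y":0,"z":0,"ax":0,"ay":0,"az":0},{"gripper":1,"x":-0.16,"y":0,"z":0,"ax":0,"ay":0,"az":0},{"gripper":1,"x":-0.16,"y":0,"z":0,"ax":0,"ay":0,"az":0},{"gripper":1,"x":-0.16,"y":0,"z":0,"ax":0,"ay":0,"az":0}]}}

```text
clock: 12.77
position: [605.9, 166.2, 41.2]
ee_rot: [-0.101, 0.995, 0.0, 0.0]
contact_force: [-1.5, -2.1, -2.5]
gripper_width: 13.5
grasp_force: 58.7
```

```bash
python3 go.py
```

```text
t 12.77 p [605.9 166.2  41.2] yaw 11.64 tiltz [ 1.e-04  1.e-04 -1.e+00] F [-1.5 -2.1 -2.5] M [-0.64  0.28 -0.09] w 13.5 g 58.7
tray est in warmer frame [-0.8  5.7] F in warmer frame [-1.9 -1.7]
```

{"fn": "send_rows", "kwargs": {"targets": [{"gripper":1,"x":-0.16,"y":0,"z":0,"ax":0,"ay":0,"az":0},{"gripper":1,"x":-0.16,"y":0,"z":0,"ax":0,"ay":0,"az":0},{"gripper":1,"x":-0.16,"y":0,"z":0,"ax":0,"ay":0,"az":0},{"gripper":1,"x":-0.16,"y":0,"z":0,"ax":0,"ay":0,"az":0},{"gripper":1,"x":-0.16,"y":0,"z":0,"ax":0,"ay":0,"az":0}]}}

```text
clock: 13.18
position: [613.8, 167.8, 41.2]
ee_rot: [-0.101, 0.995, 0.0, 0.0]
contact_force: [-0.0, -2.1, -2.2]
gripper_width: 13.1
grasp_force: 58.7
```

```bash
python3 go.py
```

```text
t 13.18 p [613.8 167.8  41.2] yaw 11.64 tiltz [ 0.  0. -1.] F [-0.  -2.1 -2.2] M [-0.58  0.27 -0.1 ] w 13.1 g 58.7
tray est in warmer frame [7.2 5.7] F in warmer frame [-0.5 -2.1]
```

Now I'll slow down and feel for the stop.

{"fn": "send_rows", "kwargs": {"targets": [{"gripper":1,"x":-0.1,"y":0,"z":0,"ax":0,"ay":0,"az":0},{"gripper":1,"x":-0.1,"y":0,"z":0,"ax":0,"ay":0,"az":0},{"gripper":1,"x":-0.1,"y":0,"z":0,"ax":0,"ay":0,"az":0},{"gripper":1,"x":-0.1,"y":0,"z":0,"ax":0,"ay":0,"az":0},{"gripper":1,"x":-0.1,"y":0,"z":0,"ax":0,"ay":0,"az":0}]}}

```text
clock: 13.6
position: [618.6, 168.8, 41.2]
ee_rot: [-0.101, 0.995, 0.0, -0.0]
contact_force: [-0.1, -1.1, -2.1]
gripper_width: 13.0
grasp_force: 58.7
```

```bash
python3 go.py
```

```text
t 13.6 p [618.6 168.8  41.2] yaw 11.64 tiltz [-0. -0. -1.] F [-0.1 -1.1 -2.1] M [-0.59  0.25 -0.15] w 13.0 g 58.7
tray est in warmer frame [12.1  5.7] F in warmer frame [-0.3 -1.1]
```

{"fn": "send_rows", "kwargs": {"targets": [{"gripper":1,"x":-0.1,"y":0,"z":0,"ax":0,"ay":0,"az":0},{"gripper":1,"x":-0.1,"y":0,"z":0,"ax":0,"ay":0,"az":0},{"gripper":1,"x":-0.1,"y":0,"z":0,"ax":0,"ay":0,"az":0},{"gripper":1,"x":-0.1,"y":0,"z":0,"ax":0,"ay":0,"az":0}]}}

```text
clock: 13.93
position: [622.5, 169.7, 41.2]
ee_rot: [-0.101, 0.995, 0.0, 0.0]
contact_force: [-0.9, -1.1, -2.4]
gripper_width: 13.3
grasp_force: 58.7
```

```bash
python3 go.py
```

```text
t 13.93 p [622.5 169.7  41.2] yaw 11.64 tiltz [ 0.  0. -1.] F [-0.9 -1.1 -2.4] M [-0.61  0.32 -0.11] w 13.3 g 58.7
tray est in warmer frame [16.1  5.7] F in warmer frame [-1.1 -0.9]
```

{"fn": "send_rows", "kwargs": {"targets": [{"gripper":1,"x":-0.1,"y":0,"z":0,"ax":0,"ay":0,"az":0},{"gripper":1,"x":-0.1,"y":0,"z":0,"ax":0,"ay":0,"az":0},{"gripper":1,"x":-0.1,"y":0,"z":0,"ax":0,"ay":0,"az":0}]}}

```text
clock: 14.18
position: [625.5, 170.3, 41.2]
ee_rot: [-0.101, 0.995, 0.0, 0.0]
contact_force: [-0.7, -1.7, -2.7]
gripper_width: 13.2
grasp_force: 58.7
```

```bash
python3 go.py
```

```text
t 14.18 p [625.5 170.3  41.2] yaw 11.65 tiltz [ 1.e-04  0.e+00 -1.e+00] F [-0.7 -1.7 -2.7] M [-0.61  0.26 -0.09] w 13.2 g 58.7
tray est in warmer frame [19.1  5.8] F in warmer frame [-1.1 -1.5]
```

{"fn": "send_rows", "kwargs": {"targets": [{"gripper":1,"x":-0.1,"y":0,"z":0,"ax":0,"ay":0,"az":0},{"gripper":1,"x":-0.1,"y":0,"z":0,"ax":0,"ay":0,"az":0},{"gripper":1,"x":-0.1,"y":0,"z":0,"ax":0,"ay":0,"az":0}]}}

```text
clock: 14.43
position: [627.4, 170.6, 41.0]
ee_rot: [-0.101, 0.995, -0.0, -0.001]
contact_force: [-6.4, -1.1, 0.8]
gripper_width: 13.4
grasp_force: 59.2
```

```bash
python3 go.py
```

```text
t 14.43 p [627.4 170.6  41. ] yaw 11.62 tiltz [-2.3e-03 -6.0e-04 -1.0e+00] F [-6.4 -1.1  0.8] M [-0.44  1.38 -0.13] w 13.4 g 59.2
tray est in warmer frame [21.1  5.7] F in warmer frame [-6.5  0.2]
```

The stop is felt at 6.5 N at the expected depth. I'll ease off, release, and lift straight up.

{"fn": "send_rows", "kwargs": {"targets": [{"gripper":1,"x":0.1,"y":-0.02,"z":0,"ax":0,"ay":0,"az":0},{"gripper":1,"x":0,"y":0,"z":0.05,"ax":0,"ay":0,"az":0},{"gripper":0.0,"x":0,"y":0,"z":0,"ax":0,"ay":0,"az":0},{"gripper":0.0,"x":0,"y":0,"z":0,"ax":0,"ay":0,"az":0},{"gripper":0.0,"x":0,"y":0,"z":0,"ax":0,"ay":0,"az":0}]}}

```text
clock: 14.85
position: [628.6, 171.2, 41.6]
ee_rot: [-0.102, 0.995, 0.001, 0.002]
contact_force: [0.5, -0.4, -0.3]
gripper_width: 42.6
grasp_force: 0.0
```

{"fn": "send_rows", "kwargs": {"targets": [{"gripper":0.0,"x":0,"y":0,"z":0,"ax":0,"ay":0,"az":0},{"gripper":0.0,"x":0,"y":0,"z":-0.5,"ax":0,"ay":0,"az":0},{"gripper":0.0,"x":0,"y":0,"z":-2,"ax":0,"ay":0,"az":0},{"gripper":0.0,"x":0,"y":0,"z":-3,"ax":0,"ay":0,"az":0},{"gripper":0.0,"x":0,"y":0,"z":-3,"ax":0,"ay":0,"az":0}]}}

```text
clock: 15.27
position: [627.0, 170.2, 126.3]
ee_rot: [-0.102, 0.995, -0.0, -0.001]
contact_force: [0.6, 0.0, 0.9]
gripper_width: 43.0
grasp_force: 0.0
```

{"fn": "send_rows", "kwargs": {"targets": [{"gripper":0.0,"x":1,"y":0,"z":-3,"ax":0,"ay":0,"az":0},{"gripper":0.0,"x":3,"y":-2.5,"z":-1,"ax":0,"ay":0,"az":0},{"gripper":0.0,"x":3,"y":-2.5,"z":-1,"ax":0,"ay":0,"az":0},{"gripper":0.0,"x":3,"y":-2.5,"z":-1,"ax":0,"ay":0,"az":0},{"gripper":0.0,"x":3,"y":-2.5,"z":0,"ax":0,"ay":0,"az":0}]}}

```text
clock: 15.68
position: [520.4, 45.6, 188.5]
ee_rot: [-0.102, 0.995, 0.0, 0.003]
contact_force: [1.3, -1.2, -0.3]
gripper_width: 42.5
grasp_force: 0.0
```

```bash
python3 go.py; python3 - <<'E'
from h import *
a=np.radians(11.65);u=np.array([np.cos(a),np.sin(a)]);v=np.array([-u[1],u[0]]);O=692*u+33.8*v
for n in('top','side'):
    im,d=arm.get_image(n); P=pts(n,d); q=P[...,:2]-O; X=q@u;Y=q@v;Z=P[...,2]
    m=(X>-120)&(X<-6)&(abs(Y)<75)&(Z>14)&(Z<27); k=m&(X>-66)
    print(n,'rim Xmin',X[m].min().round(1) if m.any() else 0,'Y',Y[k].min().round(1),Y[k].max().round(1))
    g=(X>-100)&(X<0)&(abs(Y)<60)&(Z>64)&(Z<80); print(' grip',X[g].mean().round(1),Y[g].mean().round(1),g.sum())
    cv2.imwrite(f'pics/{n}3.png',im[...,::-1])
A=cv2.imread('pics/top3.png')[120:270,190:330]; B=cv2.imread('pics/side3.png')[140:290,160:330]
cv2.imwrite('pics/c3.png',cv2.resize(np.hstack([A,B]),None,fx=2.5,fy=2.5,interpolation=cv2.INTER_CUBIC))
E
```

```text
t 15.68 p [520.4  45.6 188.5] yaw 11.72 tiltz [ 0.0056  0.0013 -1.    ] F [ 1.3 -1.2 -0.3] M [-0.04 -0.06  0.02] w 42.5 g 0.0
tray est in warmer frame [-108.9  -95.2] F in warmer frame [ 1.1 -1.4]
top rim Xmin -71.0 Y -49.8 60.1
 grip -27.8 2.1 104
side rim Xmin -66.7 Y -50.6 61.4
 grip -38.2 0.6 86
```

View pics/c3.png

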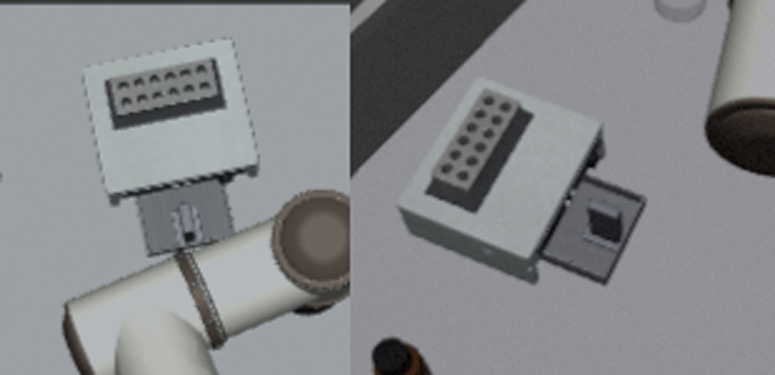

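The tray sits squarely in the bay with about 70 mm outside and the grip free (crop pixels ~(187,222) top, (603,220) side). I'll let the arm settle and hand in.

{"fn": "send_rows", "kwargs": {"targets": [{"gripper":0.0,"x":0,"y":0,"z":0,"ax":0,"ay":0,"az":0},{"gripper":0.0,"x":0,"y":0,"z":0,"ax":0,"ay":0,"az":0},{"gripper":0.0,"x":0,"y":0,"z":0,"ax":0,"ay":0,"az":0}]}}

```text
clock: 16.03
position: [521.1, 47.0, 185.8]
ee_rot: [-0.102, 0.995, 0.0, 0.0]
contact_force: [0.2, 0.5, -0.8]
gripper_width: 42.6
grasp_force: 0.0
```

```bash
python3 -c "
from bench import arm
print(arm.job_done())"
```

```text
the job is handed in; nothing more can be done
None
```

The tray was slid along the left guide wall until it touched the back stop, then let go, and the job was handed in at about 16 s; sensed contact forces stayed around 6.5 N or less, and no verdict came back.

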